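Set out the bench for soldering a hose fitting

ROBOT

A 7-joint arm with a two-finger parallel gripper is mounted at the origin on a cart in front of the work surface, level with it; the furniture and walls round the work are solid. World frame = base frame: x ahead of the robot, y to its left, z up, the work surface at z = 0. Lengths are in m, angles in rad, forces in N, time in s.
With the tool pointing down it reaches from about 0.4 to 0.85 m from the base axis. Payload 10.4 kg.
Tool frame: the origin (TCP) lies between the finger pads; the fingertips stand 11 mm ahead of it and the grasp point (between the pads) lies 8 mm behind it (tip_reach is the distance from the TCP to the fingertips, in m); z points along the fingers, y is the line along which they close (so a half turn about z gives the same grasp; the last joint's range is limited). The gripper opens to 85 mm and grips with 20 to 120 N. Pads are 22 mm wide; open, the fingers measure 114 mm over their backs; the gripper's body (76 mm by 85 mm) begins 54 mm behind the grasp point. The pads swing forward as they close: fully open they stand 13 mm farther back than shut.
Start: joints at [-1.336, 0.332, -0.065, 1.46, 0.022, 1.35, -0.088], TCP at [0.159, 0.604, 0.242] pointing down, gripper open.
Joint ranges: [-2.6, 2.6], [-0.5, 2.12], [-1.47, 1.34], [0.16, 2.42], [-1.27, 4.41], [0.06, 2.06], [-2.6, 2.6]. Speed limits (rad/s): [2.22, 2.22, 2.79, 2.79, 3.14, 3.14, 3.14].

INTERFACE

Orientations are given as a unit quaternion [x, y, z, w].
In Python, from workcell import * gives the robot as it stands.
- The arm moves only by the shell command python3 -m inch 'ROWS' [OPENING] [FORCE]. ROWS is JSON, a list of rows, each an object with "slide": the shift along the world's x, y, z in m, a list of three; "yaw": the turn about the world's z in rad. A call has 1 to 20 rows; each row is the pose to reach, as a shift and turn from the pose commanded when the call began; what a row does not reach only later rows make up. A row lasts 1/12 s, in which the tool goes at most 41.7 mm and 7.16 degrees, less where a joint would pass 70% of its speed; a pose out of reach is approached as far as the arm can. A call with a gripper value outside its range is refused whole. OPENING is the closure in counts, from 0 (fully open) to 255 (shut), set as the call begins (- or left out, the last holds). The fingers move at their own pace and stop on an object; FORCE is the grip in N (left out, the last holds). Time passes only in rows, so rows that repeat a pose let the fingers close. It gives the time, the measured TCP pose, the force, the opening and the grip force at its end, in the units of the state.
- get_obs(): the state, without advancing time (a new reading comes with each control period).
- camera(name): name is "side" or "top"; returns a dict with "frame" (420x560x3 uint8, red, green, blue), "fx", "fy", "cx", "cy" (pixels), "k1" (the pictures are not rectified: a ray, as slopes to the right and down, at radius r is drawn at 1 + k1 r^2 times it, then the intrinsics apply), "extrinsics" (4x4, takes a point from world to camera coordinates). Camera axes: x right, y down, z forward; pixel columns grow to the right and rows downward; lengths in m; the calibration is good to about 2 mm. A picture is of the moment at which its call begins. There is no depth.
- hand_in(): hands the job in; it is judged then, once.
The state is a dict: "clock": time; "joint_pos": joint angles; "joint_velocities": joint speeds; "tau": joint torques, N m; "position": TCP position; "ee_rot": TCP orientation; "ft_force": force on the tool from outside, world axes, zero at the start; "torque": the same for the moment, N m; "grip_width": opening from 0.0 (shut) to 1.0 (fully open); "grasp_force": force on a finger pad.
Only numpy, scipy, OpenCV 4.12 (cv2) and the standard library are available. Lean on these libraries where they do the work, as an engineer would, in place of code of your own. Each camera call takes 0.05 s, during which the arm holds its last target. There are 200 camera calls.

TASK

Get the bench ready for soldering: clear the solder reel off the small square soldering board and stand the brass hose fitting upright in the middle of the board instead. As seen from the robot, set the low round tin beside the board's left edge, the solder reel upright (on its flange) beside its right edge, and the small carton behind its far edge with the carton's long side parallel to that edge; each of these three stands on the bench, centred on its edge with about 25 mm of clear bench between it and the board. Leave the bigger tin and the bigger spool where they are, and let go of everything.

Things in the scene. Friction and masses are not known exactly. Their poses are not given: they have to be found in the camera images.
- solder_board: Square dark grey soldering board with a grid of small black dots, 100 x 100 x 10 mm, fixed to the bench, turned at most 0.35 rad. Origin at the centre of its underside (bench level); its top is 10 mm up. Its x axis points away from the robot through its far edge, its y axis to the robot's left through its left edge; edges are 50 mm from the origin.
- reel: Solder reel: the small flanged reel that stands on its flange (axis upright) on the soldering board at the start, diameter 48 mm, 30 mm high, 0.14 to 0.28 kg. Origin at the centre of its underside, z up along its axis. Grip across the diameter.
- fitting: Brass hose fitting standing upright, hexagonal foot and ribbed top, 24 mm (its x) by 28 mm (its y), 34 mm high. Origin at the centre of its underside, z up. At the start its x axis is within 0.5 rad of the direction away from the robot. Grip across x.
- flux: The low round tin, diameter 54 mm, 22 mm high. Origin at the centre of its underside, z up. Grip round the body.
- fuses: Small rectangular carton lying flat, 36 mm (its x) by 60 mm (its y, the long side), 29 mm high. Origin at the centre of its underside, z up. At the start its x axis is within 0.6 rad of the direction away from the robot.
- putty: Bystander, to be left alone: the bigger, taller round tin, diameter 60 mm, 45 mm high. Origin at the centre of its underside.
- big_spool: Bystander, to be left alone: the bigger spool standing on its flange, diameter 64 mm, 58 mm high. Origin at the centre of its underside.

How it is judged:
By the outcome, as a careful person would: the job done as asked, in the order asked, and still so for the second after the job is handed in, with the robot touching nothing.
It also fails if it takes over 96 s, if anything falls off the work surface, if the arm or the gripper's body presses on something with over 40 N, if the wrist force passes 120 N, or if a joint passes its speed limit or range.

## Working session

There is one attempt and no reset: what is moved stays moved. The work goes in short steps, Python scripts to look and compute and a shell command to move; the robot and the scene stay as the last step left them, time stands still between calls to the robot, and variables do not carry over. Pictures are saved under pics/ and viewed, at most 14 in all, crops included, and the job is handed in when it is done.

```bash
ls; mkdir -p pics; python3 - <<'E'
from workcell import *
import cv2
for n in("top","side"):
    c=camera(n); cv2.imwrite(f"pics/{n}0.png",c["frame"][:,:,::-1]); print({k:v for k,v in c.items() if k!="frame"})
print(get_obs())
E
```

```text
pics
{'fx': 409.4474068262662, 'fy': 409.4474068262662, 'cx': 280.9899254330781, 'cy': 213.52457305528296, 'k1': -0.1189852206564459, 'extrinsics': array([[ 0.02237488, -0.9996005 , -0.01726867, -0.03745614],
       [-0.98082694, -0.01860335, -0.19399081,  0.60113065],
       [ 0.19359205,  0.0212781 , -0.98085134,  0.8067995 ],
       [ 0.        ,  0.        ,  0.        ,  1.        ]])}
{'fx': 395.04356916837384, 'fy': 395.04356916837384, 'cx': 282.9104438942296, 'cy': 210.08860217526615, 'k1': -0.08182600434944932, 'extrinsics': array([[ 0.94963644, -0.31334983,  0.00158685, -0.5786884 ],
       [-0.17854708, -0.54525162, -0.819037  ,  0.13501142],
       [ 0.25751034,  0.77750405, -0.57373851,  0.75501041],
       [ 0.        ,  0.        ,  0.        ,  1.        ]])}
{'clock': 0.1, 'joint_pos': array([-1.3356169 ,  0.3327886 , -0.06471772,  1.46084571,  0.02159025,
        1.34987217, -0.08853289]), 'joint_velocities': array([ 0.00071062, -0.00440219,  0.00149929, -0.00409681,  0.0012355 ,
        0.00250534, -0.00038815]), 'tau': array([ 3.30046250e-04, -6.26747632e+01,  4.84767335e-02, -3.92427027e+01,
        1.62353728e-02,  6.96607138e-03, -3.68050576e-05]), 'position': array([0.15924319, 0.60405399, 0.2416136 ]), 'ee_rot': array([ 1.28532782e-01,  9.91705073e-01, -6.06556810e-04, -5.90906202e-05]), 'ft_force': array([ 0.04166866, -1.00783571, -1.00808697]), 'torque': array([ 0.00900317,  0.01571979, -0.06078949]), 'grasp_force': 0.0, 'grip_width': 0.9999588527432505}
```

View pics/top0.png

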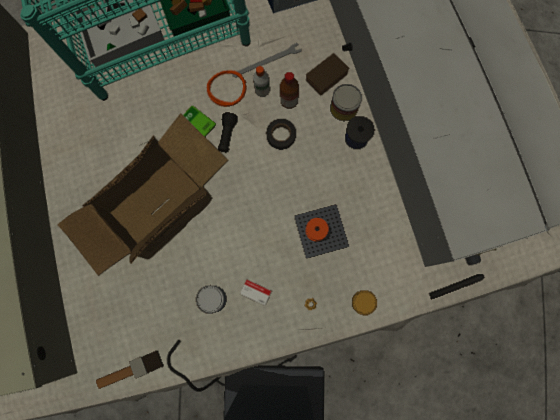

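View pics/side0.png

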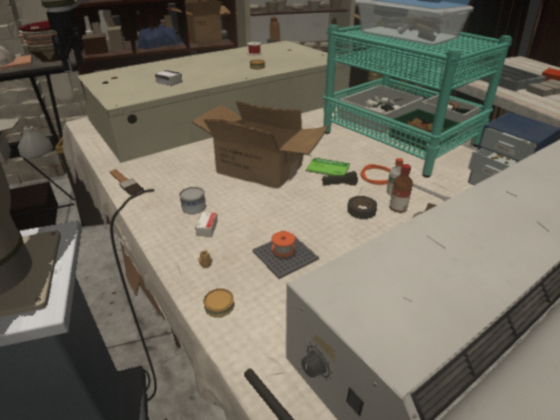

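```bash
python3 - <<'E'
import cv2
t=cv2.imread("pics/top0.png");s=cv2.imread("pics/side0.png")
cv2.imwrite("pics/tc.png",cv2.resize(t[190:330,190:390],None,fx=4,fy=4,interpolation=cv2.INTER_CUBIC))
cv2.imwrite("pics/sc.png",cv2.resize(s[180:320,160:340],None,fx=4,fy=4,interpolation=cv2.INTER_CUBIC))
E
```

```text
(no output)
```

View pics/tc.png

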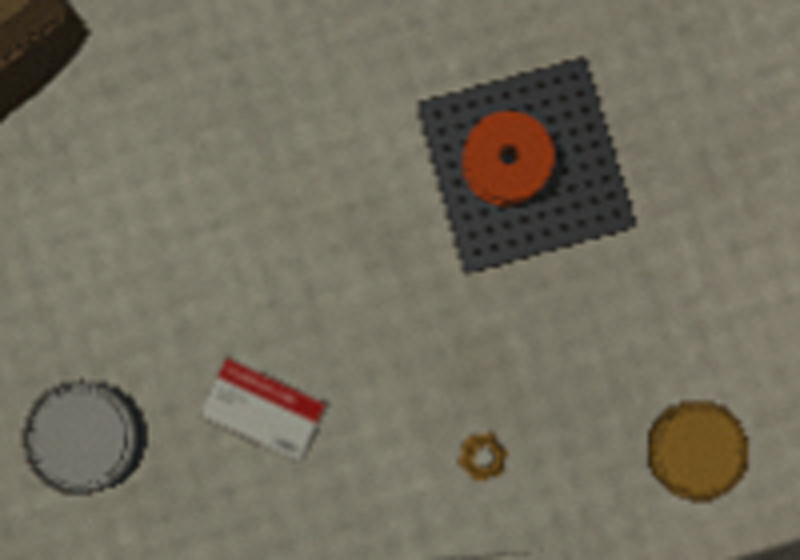

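View pics/sc.png

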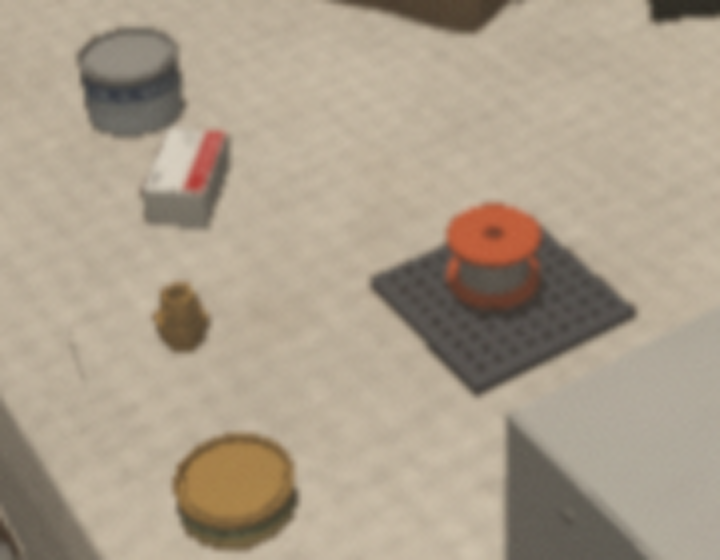

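```bash
cat > h.py <<'E'
import numpy as np, json, os, cv2
def cal(n):
    from workcell import camera
    if not os.path.exists(n+".json"):
        c=camera(n); json.dump({k:np.asarray(v).tolist() for k,v in c.items() if k!="frame"},open(n+".json","w"))
    return json.load(open(n+".json"))
def ray(n,u,v):
    c=cal(n); K=np.array([[c["fx"],0,c["cx"]],[0,c["fy"],c["cy"]],[0,0,1]])
    p=cv2.undistortPoints(np.array([[[u,v]]],float),K,np.array([c["k1"],0,0,0.]))[0,0]
    E=np.array(c["extrinsics"]);R=E[:3,:3]
    return -R.T@E[:3,3], R.T@np.array([p[0],p[1],1])
def at(n,u,v,z):
    o,d=ray(n,u,v); return (o+d*(z-o[2])/d[2])
def tri(a,b):
    (o,d),(p,e)=ray("top",*a),ray("side",*b)
    s=np.linalg.lstsq(np.c_[d,-e],p-o,rcond=None)[0]
    return (o+d*s[0]+p+e*s[1])/2, np.linalg.norm(o+d*s[0]-p-e*s[1])
T=lambda x,y,z:at("top",190+(x+.5)/4-.5,190+(y+.5)/4-.5,z)
S=lambda x,y,z:at("side",160+(x+.5)/4-.5,180+(y+.5)/4-.5,z)
def proj(n,P):
    c=cal(n);E=np.array(c["extrinsics"]);q=E[:3,:3]@P+E[:3,3];a=q[:2]/q[2];a=a*(1+c["k1"]*(a@a))
    return a*c["fx"]+[c["cx"],c["cy"]]
E
python3 - <<'E'
from h import *
np.set_printoptions(precision=4,suppress=True)
print("cam",ray("top",280,210)[0],ray("side",280,210)[0])
b=np.array([T(*p,.01)[:2] for p in[(419,103),(584,58),(636,226),(466,272)]])
bs=np.array([S(*p,.01)[:2] for p in[(540,225),(634,312),(477,390),(373,283)]])
for q in(b,bs):
    print("board",q.mean(0),np.linalg.norm(q-np.roll(q,1,0),axis=1)); e=q[0]-q[3]+q[1]-q[2];print("yaw",np.arctan2(e[1],e[0]))
    e=q[0]-q[1]+q[3]-q[2];print("yaw",np.arctan2(-e[0],e[1]))
print("reel",T(509,157,.04),S(494,233,.04))
print("flux",T(698,451,.022),S(235,482,.022))
print("fit",T(484,456,.034),S(180,289,.034),"hexfootbottom",S(182,330,.008))
ct=np.array([T(*p,.029)[:2] for p in[(228,358),(327,403),(302,460),(204,414)]]);cs=np.array([S(*p,.029)[:2] for p in[(180,128),(228,133),(208,190),(145,187)]])
for q in(ct,cs): print("carton",q.mean(0),np.linalg.norm(q-np.roll(q,1,0),axis=1),q)
print("putty",T(78,437,.045),S(130,55,.045)); print("spool",at("top",360,131,.058))
print("cab",tri((426,265),(287.5,284)))
E
```

```text
cam [ 0.4343 -0.0434  0.9073] [ 0.3792 -0.6947  0.5447]
board [ 0.5745 -0.1139] [0.0976 0.0962 0.0984 0.0972]
yaw 0.28831931468287997
yaw 0.2856420934568379
board [ 0.5761 -0.1221] [0.0995 0.0836 0.0962 0.0945]
yaw 0.2381207878004662
yaw 0.27718535462731736
reel [ 0.5734 -0.1023  0.04  ] [ 0.5754 -0.1041  0.04  ]
flux [ 0.4196 -0.2055  0.022 ] [ 0.4207 -0.2118  0.022 ]
fit [ 0.4155 -0.0908  0.034 ] [ 0.4175 -0.0907  0.034 ] hexfootbottom [ 0.4154 -0.0913  0.008 ]
carton [0.4375 0.025 ] [0.0321 0.0579 0.0326 0.0574] [[ 0.4638  0.0457]
 [ 0.4413 -0.0077]
 [ 0.4112  0.0047]
 [ 0.4339  0.0574]]
carton [0.4409 0.0223] [0.0561 0.0284 0.0529 0.0346] [[ 0.44    0.0536]
 [ 0.4651  0.0402]
 [ 0.4452 -0.0088]
 [ 0.4132  0.0044]]
putty [0.4201 0.1212 0.045 ] [0.4217 0.1141 0.045 ]
spool [ 0.7916 -0.196   0.058 ]
cab (array([ 0.5033, -0.309 ,  0.1276]), np.float64(0.02109090483507717))
```

```bash
python3 - <<'E'
from h import *
np.set_printoptions(precision=3,suppress=True)
t=cv2.imread("pics/top0.png")
a=cv2.resize(t[292:314,300:322],None,fx=18,fy=18,interpolation=cv2.INTER_CUBIC)
b=cv2.resize(t[276:306,240:274],None,fx=12,fy=12,interpolation=cv2.INTER_CUBIC)
b=cv2.copyMakeBorder(b,0,36,0,0,cv2.BORDER_CONSTANT); cv2.imwrite("pics/fc.png",np.hstack([a,b[:396]]))
for p in[(448,262),(453,262)]: print("cabtop",tri(p,(287.5,284)))
print("base",at("top",426,265,0),at("top",380,138,0))
for p in [(60,224),(100,273),(135,258),(210,195),(226,158)]: print("box",at("top",*p,0),at("top",*p,.12))
E
```

```text
cabtop (array([ 0.5  , -0.339,  0.159]), np.float64(0.007303407071378488))
cabtop (array([ 0.499, -0.345,  0.166]), np.float64(0.005539841171116012))
base [ 0.503 -0.35   0.   ] [ 0.8   -0.254  0.   ]
box [0.578 0.497 0.   ] [0.559 0.425 0.12 ]
box [0.468 0.385 0.   ] [0.463 0.328 0.12 ]
box [0.504 0.304 0.   ] [0.495 0.258 0.12 ]
box [0.654 0.14  0.   ] [0.625 0.116 0.12 ]
box [0.743 0.108 0.   ] [0.702 0.088 0.12 ]
```

View pics/fc.png

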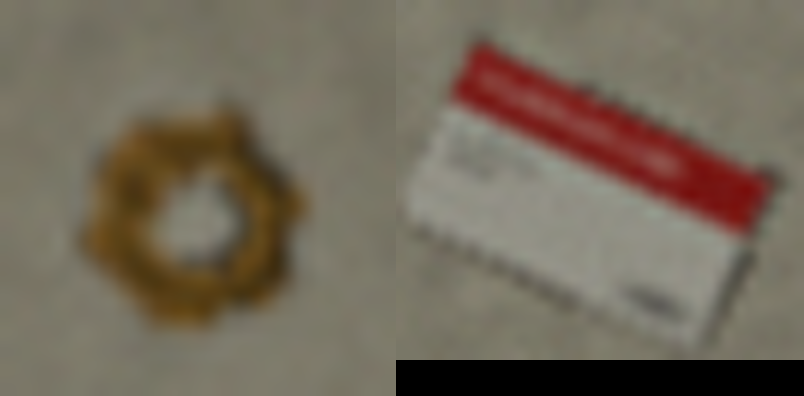

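```bash
R='{"slide":[0.415,-0.707,0.04],"yaw":-1.03}'; python3 -m inch '[{"slide":[0,0,0.04],"yaw":0},{"slide":[0.02,-0.035,0.04],"yaw":-0.1},{"slide":[0.04,-0.07,0.04],"yaw":-0.2},{"slide":[0.06,-0.105,0.04],"yaw":-0.3},{"slide":[0.08,-0.14,0.04],"yaw":-0.4},{"slide":[0.1,-0.175,0.04],"yaw":-0.5},{"slide":[0.12,-0.21,0.04],"yaw":-0.6},{"slide":[0.14,-0.245,0.04],"yaw":-0.7},{"slide":[0.16,-0.28,0.04],"yaw":-0.8},{"slide":[0.18,-0.315,0.04],"yaw":-0.9},{"slide":[0.2,-0.35,0.04],"yaw":-1.03},{"slide":[0.22,-0.385,0.04],"yaw":-1.03},{"slide":[0.24,-0.42,0.04],"yaw":-1.03},{"slide":[0.26,-0.455,0.04],"yaw":-1.03},{"slide":[0.28,-0.49,0.04],"yaw":-1.03},{"slide":[0.3,-0.525,0.04],"yaw":-1.03},{"slide":[0.32,-0.56,0.04],"yaw":-1.03},{"slide":[0.34,-0.595,0.04],"yaw":-1.03},{"slide":[0.36,-0.63,0.04],"yaw":-1.03},{"slide":[0.38,-0.665,0.04],"yaw":-1.03}]' 0 40
```

```text
clock: 1.87
position: [0.5399, -0.0624, 0.2827]
ee_rot: [0.6, 0.8, 0.0, 0.0]
ft_force: [0.4, 0.1, -0.9]
grip_width: 0.998
grasp_force: 0.0
```

```bash
python3 -m inch '[{"slide":[0.035,-0.042,0],"yaw":0},{"slide":[0.035,-0.042,0],"yaw":0},{"slide":[0.035,-0.042,-0.04],"yaw":0},{"slide":[0.035,-0.042,-0.08],"yaw":0},{"slide":[0.035,-0.042,-0.12],"yaw":0},{"slide":[0.035,-0.042,-0.16],"yaw":0},{"slide":[0.035,-0.042,-0.19],"yaw":0},{"slide":[0.035,-0.042,-0.19],"yaw":0},{"slide":[0.035,-0.042,-0.19],"yaw":0},{"slide":[0.035,-0.042,-0.19],"yaw":0}]'
python3 - <<'E'
from workcell import *
import cv2,numpy as np
r=[cv2.resize(camera("top")["frame"][160:300,250:400],None,fx=2.6,fy=2.6),cv2.resize(camera("side")["frame"][150:290,200:350],None,fx=2.6,fy=2.6)]
cv2.imwrite("pics/a1.png",np.hstack(r)[:,:,::-1])
E
```

```text
clock: 2.7
position: [0.5755, -0.103, 0.0944]
ee_rot: [0.6, 0.8, 0.001, 0.001]
ft_force: [-0.9, 0.0, 0.7]
grip_width: 1.0
grasp_force: 0.0
```

View pics/a1.png

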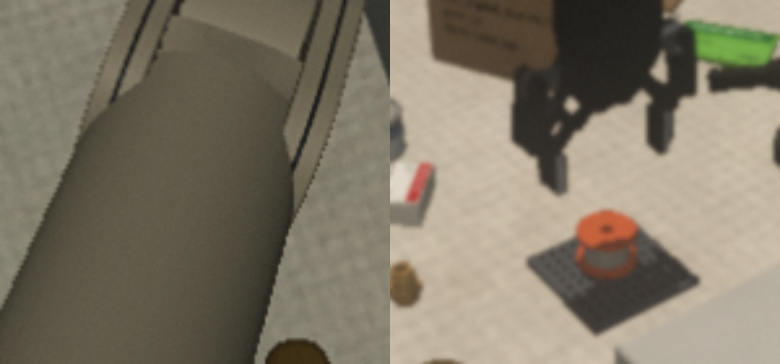

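```bash
python3 -m inch '[{"slide":[0,0,-0.02],"yaw":0},{"slide":[0,0,-0.04],"yaw":0},{"slide":[0,0,-0.055],"yaw":0},{"slide":[0,0,-0.066],"yaw":0},{"slide":[0,0,-0.066],"yaw":0},{"slide":[0,0,-0.066],"yaw":0},{"slide":[0,0,-0.066],"yaw":0}]' 0 40; python3 -m inch '[{"slide":[0,0,0]},{"slide":[0,0,0]},{"slide":[0,0,0]},{"slide":[0,0,0]},{"slide":[0,0,0]},{"slide":[0,0,0]},{"slide":[0,0,0]},{"slide":[0,0,0]},{"slide":[0,0,0]},{"slide":[0,0,0]},{"slide":[0,0,0]},{"slide":[0,0,0]}]' 255 40
```

```text
clock: 3.38
position: [0.5753, -0.1028, 0.0278]
ee_rot: [0.6, 0.8, 0.001, 0.001]
ft_force: [0.1, 0.2, 0.1]
grip_width: 1.003
grasp_force: 0.0invalid input
```

```bash
python3 -m inch '[{"slide":[0,0,-0.002],"yaw":0},{"slide":[0,0,-0.002],"yaw":0},{"slide":[0,0,-0.002],"yaw":0},{"slide":[0,0,-0.002],"yaw":0},{"slide":[0,0,-0.002],"yaw":0},{"slide":[0,0,-0.002],"yaw":0},{"slide":[0,0,-0.002],"yaw":0},{"slide":[0,0,-0.002],"yaw":0},{"slide":[0,0,-0.002],"yaw":0},{"slide":[0,0,-0.002],"yaw":0},{"slide":[0,0,-0.002],"yaw":0},{"slide":[0,0,-0.002],"yaw":0}]' 255 40
```

```text
clock: 4.38
position: [0.5748, -0.1026, 0.025]
ee_rot: [0.6, 0.8, 0.0, 0.0]
ft_force: [-1.9, 1.2, 5.9]
grip_width: 0.549
grasp_force: 40.7
```

```bash
python3 -m inch '[{"slide":[0,0,0.03],"yaw":0},{"slide":[0,0,0.06],"yaw":0},{"slide":[0.007,-0.027,0.06],"yaw":0},{"slide":[0.014,-0.054,0.06],"yaw":0},{"slide":[0.022,-0.08,0.06],"yaw":0},{"slide":[0.029,-0.107,0.06],"yaw":0},{"slide":[0.029,-0.107,0.06],"yaw":0},{"slide":[0.029,-0.107,0.06],"yaw":0},{"slide":[0.029,-0.107,0.03],"yaw":0},{"slide":[0.029,-0.107,0.01],"yaw":0},{"slide":[0.029,-0.107,0.002],"yaw":0},{"slide":[0.029,-0.107,-0.005],"yaw":0},{"slide":[0.029,-0.107,-0.005],"yaw":0},{"slide":[0.029,-0.107,-0.005],"yaw":0},{"slide":[0.029,-0.107,-0.005],"yaw":0}]'
```

```text
clock: 5.63
position: [0.6041, -0.2097, 0.0206]
ee_rot: [0.6, 0.8, 0.0, 0.001]
ft_force: [-0.2, 0.7, -2.3]
grip_width: 0.546
grasp_force: 42.7
```

```bash
python3 -m inch '[{"slide":[0,0,-0.002],"yaw":0},{"slide":[0,0,-0.004],"yaw":0},{"slide":[0,0,-0.0055],"yaw":0},{"slide":[0,0,-0.0055],"yaw":0},{"slide":[0,0,-0.0055],"yaw":0},{"slide":[0,0,-0.0055],"yaw":0}]'
```

```text
clock: 6.13
position: [0.6037, -0.2097, 0.0151]
ee_rot: [0.6, 0.8, 0.001, 0.0]
ft_force: [-4.1, 1.9, 8.2]
grip_width: 0.546
grasp_force: 43.8
```

```bash
python3 -m inch '[{"slide":[0,0,0],"yaw":0},{"slide":[0,0,0],"yaw":0},{"slide":[0,0,0],"yaw":0},{"slide":[0,0,0],"yaw":0},{"slide":[0,0,0],"yaw":0},{"slide":[0,0,0],"yaw":0},{"slide":[0,0,0.03],"yaw":0},{"slide":[0,0,0.06],"yaw":0},{"slide":[0,0,0.1],"yaw":0},{"slide":[-0.03,0.02,0.1],"yaw":-0.03},{"slide":[-0.06,0.04,0.1],"yaw":-0.06},{"slide":[-0.09,0.06,0.1],"yaw":-0.09},{"slide":[-0.12,0.08,0.1],"yaw":-0.12},{"slide":[-0.15,0.1,0.1],"yaw":-0.12},{"slide":[-0.187,0.118,0.1],"yaw":-0.12},{"slide":[-0.187,0.118,0.1],"yaw":-0.12},{"slide":[-0.187,0.118,0.08],"yaw":-0.12},{"slide":[-0.187,0.118,0.08],"yaw":-0.12},{"slide":[-0.187,0.118,0.08],"yaw":-0.12}]' 0 40
python3 - <<'E'
from workcell import *
import cv2,numpy as np
r=[cv2.resize(camera("top")["frame"][190:330,250:400],None,fx=2.6,fy=2.6),cv2.resize(camera("side")["frame"][180:320,190:340],None,fx=2.6,fy=2.6)]
cv2.imwrite("pics/a2.png",np.hstack(r)[:,:,::-1])
E
```

```text
clock: 7.72
position: [0.4159, -0.0919, 0.0938]
ee_rot: [0.647, 0.762, -0.001, -0.0]
ft_force: [-0.6, 1.2, 1.0]
grip_width: 0.994
grasp_force: 0.0
```

View pics/a2.png

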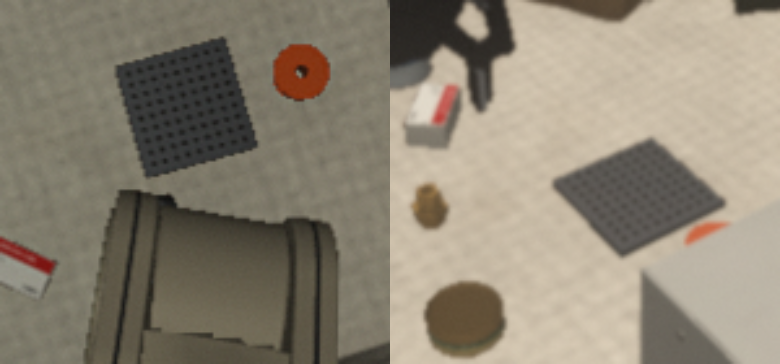

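```bash
python3 - <<'E'
from h import *
np.set_printoptions(precision=4,suppress=True)
f=lambda n,x,y,ox,oy,z:at(n,ox+(x+.5)/2.6-.5,oy+(y+.5)/2.6-.5,z)[:2]
B=[(117,67),(224,38),(257,147),(149,177)];Bs=[(263,139),(334,203),(231,254),(164,183)]
q=np.array([f("top",*p,250,190,.01) for p in B]);s=np.array([f("side",*p,190,180,.01) for p in Bs])
for k in(q,s):
    m=k.mean(0);e=k[0]-k[3]+k[1]-k[2];g=k[0]-k[1]+k[3]-k[2];y=(np.arctan2(e[1],e[0])+np.arctan2(-g[0],g[1]))/2
    print(m,y,np.linalg.norm(k-np.roll(k,1,0),axis=1))
    if k is q:
        r=f("top",302,72,250,190,.030);d=r-m;print("reel",r,"boardframe",d@[np.cos(y),np.sin(y)],d@[-np.sin(y),np.cos(y)])
E
```

```text
[ 0.5742 -0.1147] 0.2895580478751212 [0.098  0.0959 0.098  0.0952]
reel [ 0.6023 -0.2099] boardframe -0.00022882449371875054 -0.09929128090985274
[ 0.5747 -0.1192] 0.28614620802588536 [0.0975 0.0963 0.0969 0.0957]
```

```bash
python3 -m inch '[{"slide":[0.001,0.001,-0.02],"yaw":0},{"slide":[0.001,0.001,-0.04],"yaw":0},{"slide":[0.001,0.001,-0.06],"yaw":0},{"slide":[0.001,0.001,-0.07],"yaw":0},{"slide":[0.001,0.001,-0.078],"yaw":0},{"slide":[0.001,0.001,-0.078],"yaw":0},{"slide":[0.001,0.001,-0.078],"yaw":0}]' 0 40;  python3 -m inch '[{"slide":[0,0,0],"yaw":0},{"slide":[0,0,0],"yaw":0},{"slide":[0,0,0],"yaw":0},{"slide":[0,0,0],"yaw":0},{"slide":[0,0,0],"yaw":0},{"slide":[0,0,0],"yaw":0},{"slide":[0,0,0],"yaw":0},{"slide":[0,0,0],"yaw":0},{"slide":[0,0,0],"yaw":0},{"slide":[0,0,0],"yaw":0},{"slide":[0,0,0],"yaw":0},{"slide":[0,0,0],"yaw":0},{"slide":[0,0,0],"yaw":0},{"slide":[0,0,0],"yaw":0}]' 255 40
```

```text
clock: 8.4
position: [0.4176, -0.091, 0.0161]
ee_rot: [0.647, 0.762, -0.0, 0.0]
ft_force: [0.4, 0.5, 0.1]
grip_width: 1.003
grasp_force: 0.0
clock: 9.57
position: [0.4175, -0.0905, 0.0162]
ee_rot: [0.647, 0.762, 0.0, -0.0]
ft_force: [-2.9, 0.6, 8.2]
grip_width: 0.27
grasp_force: 38.9
```

```bash
python3 -m inch '[{"slide":[0,0,0.02],"yaw":0},{"slide":[0,0,0.05],"yaw":0},{"slide":[0.02,-0.003,0.05],"yaw":0.03},{"slide":[0.05,-0.008,0.05],"yaw":0.06},{"slide":[0.08,-0.012,0.05],"yaw":0.09},{"slide":[0.11,-0.017,0.05],"yaw":0.12},{"slide":[0.14,-0.021,0.05],"yaw":0.125},{"slide":[0.158,-0.024,0.05],"yaw":0.125},{"slide":[0.158,-0.024,0.05],"yaw":0.125},{"slide":[0.158,-0.024,0.03],"yaw":0.125},{"slide":[0.158,-0.024,0.02],"yaw":0.125},{"slide":[0.158,-0.024,0.014],"yaw":0.125},{"slide":[0.158,-0.024,0.014],"yaw":0.125},{"slide":[0.158,-0.024,0.014],"yaw":0.125},{"slide":[0.158,-0.024,0.014],"yaw":0.125}]'
```

```text
clock: 10.82
position: [0.5756, -0.1147, 0.0305]
ee_rot: [0.598, 0.801, 0.0, 0.0]
ft_force: [0.6, 0.2, -0.5]
grip_width: 0.271
grasp_force: 40.1
```

```bash
python3 -m inch '[{"slide":[0,0,-0.002],"yaw":0},{"slide":[0,0,-0.003],"yaw":0},{"slide":[0,0,-0.0035],"yaw":0},{"slide":[0,0,-0.0035],"yaw":0},{"slide":[0,0,-0.0035],"yaw":0}]'
```

```text
clock: 11.23
position: [0.5754, -0.1146, 0.0264]
ee_rot: [0.598, 0.801, 0.0, 0.0]
ft_force: [-0.3, 0.1, 0.2]
grip_width: 0.27
grasp_force: 40.1
```

```bash
python3 -m inch '[{"slide":[0,0,-0.0005],"yaw":0},{"slide":[0,0,-0.001],"yaw":0},{"slide":[0,0,-0.001],"yaw":0}]'; python3 -m inch '[{"slide":[0,0,0],"yaw":0},{"slide":[0,0,0],"yaw":0},{"slide":[0,0,0],"yaw":0},{"slide":[0,0,0],"yaw":0},{"slide":[0,0,0],"yaw":0},{"slide":[0,0,0],"yaw":0},{"slide":[0,0,0],"yaw":0},{"slide":[0,0,0.03],"yaw":0},{"slide":[0,0,0.06],"yaw":0},{"slide":[0,0,0.09],"yaw":0},{"slide":[-0.03,-0.018,0.09],"yaw":0},{"slide":[-0.06,-0.036,0.09],"yaw":0},{"slide":[-0.09,-0.054,0.09],"yaw":0},{"slide":[-0.12,-0.072,0.09],"yaw":0},{"slide":[-0.155,-0.091,0.08],"yaw":0},{"slide":[-0.155,-0.091,0.06],"yaw":0},{"slide":[-0.155,-0.091,0.05],"yaw":0},{"slide":[-0.155,-0.091,0.05],"yaw":0},{"slide":[-0.155,-0.091,0.05],"yaw":0}]' 0 40
```

```text
clock: 11.48
position: [0.5754, -0.1147, 0.0263]
ee_rot: [0.598, 0.801, 0.0, -0.0]
ft_force: [-4.9, 2.3, 11.6]
grip_width: 0.264
grasp_force: 41.5
clock: 13.07
position: [0.4208, -0.2053, 0.0753]
ee_rot: [0.598, 0.802, -0.001, -0.0]
ft_force: [0.0, -0.6, 1.1]
grip_width: 1.003
grasp_force: 0.0
```

```bash
python3 -m inch '[{"slide":[0,0,-0.02],"yaw":0},{"slide":[0,0,-0.04],"yaw":0},{"slide":[0,0,-0.055],"yaw":0},{"slide":[0,0,-0.062],"yaw":0},{"slide":[0,0,-0.062],"yaw":0},{"slide":[0,0,-0.062],"yaw":0},{"slide":[0,0,-0.062],"yaw":0}]' 0 40;  python3 -m inch '[{"slide":[0,0,0],"yaw":0},{"slide":[0,0,0],"yaw":0},{"slide":[0,0,0],"yaw":0},{"slide":[0,0,0],"yaw":0},{"slide":[0,0,0],"yaw":0},{"slide":[0,0,0],"yaw":0},{"slide":[0,0,0],"yaw":0},{"slide":[0,0,0],"yaw":0},{"slide":[0,0,0],"yaw":0},{"slide":[0,0,0],"yaw":0},{"slide":[0,0,0],"yaw":0},{"slide":[0,0,0],"yaw":0}]' 255 40
```

```text
clock: 13.65
position: [0.4213, -0.2058, 0.0143]
ee_rot: [0.598, 0.801, 0.0, 0.001]
ft_force: [-0.3, -0.1, 0.1]
grip_width: 1.001
grasp_force: 0.0
clock: 14.65
position: [0.4208, -0.2056, 0.0141]
ee_rot: [0.598, 0.801, 0.001, 0.0]
ft_force: [-3.1, 1.7, 9.5]
grip_width: 0.619
grasp_force: 40.0
```

```bash
python3 -m inch '[{"slide":[0,0,0.03],"yaw":0},{"slide":[0,0,0.06],"yaw":0},{"slide":[0,0,0.09],"yaw":0},{"slide":[0.018,0.027,0.09],"yaw":0},{"slide":[0.036,0.054,0.09],"yaw":0},{"slide":[0.054,0.081,0.09],"yaw":0},{"slide":[0.072,0.108,0.09],"yaw":0},{"slide":[0.09,0.135,0.09],"yaw":0},{"slide":[0.108,0.162,0.09],"yaw":0},{"slide":[0.126,0.189,0.09],"yaw":0},{"slide":[0.126,0.189,0.09],"yaw":0},{"slide":[0.126,0.189,0.06],"yaw":0},{"slide":[0.126,0.189,0.03],"yaw":0},{"slide":[0.126,0.189,0.012],"yaw":0},{"slide":[0.126,0.189,0.005],"yaw":0},{"slide":[0.126,0.189,0.003],"yaw":0},{"slide":[0.126,0.189,0.003],"yaw":0},{"slide":[0.126,0.189,0.003],"yaw":0}]'
```

```text
clock: 16.15
position: [0.5472, -0.0168, 0.0176]
ee_rot: [0.598, 0.801, 0.001, 0.001]
ft_force: [0.2, 0.2, 0.1]
grip_width: 0.612
grasp_force: 43.4
```

```bash
python3 -m inch '[{"slide":[0,0,-0.001],"yaw":0},{"slide":[0,0,-0.002],"yaw":0},{"slide":[0,0,-0.003],"yaw":0},{"slide":[0,0,-0.003],"yaw":0},{"slide":[0,0,-0.003],"yaw":0}]'
```

```text
clock: 16.57
position: [0.5469, -0.0165, 0.0143]
ee_rot: [0.598, 0.801, 0.001, 0.0]
ft_force: [-2.4, -0.8, 7.2]
grip_width: 0.613
grasp_force: 44.2
```

```bash
python3 -m inch '[{"slide":[0,0,0],"yaw":0},{"slide":[0,0,0],"yaw":0},{"slide":[0,0,0],"yaw":0},{"slide":[0,0,0],"yaw":0},{"slide":[0,0,0],"yaw":0},{"slide":[0,0,0],"yaw":0},{"slide":[0,0,0.03],"yaw":0},{"slide":[0,0,0.06],"yaw":0},{"slide":[0,0,0.09],"yaw":0},{"slide":[-0.018,0.007,0.09],"yaw":-0.11},{"slide":[-0.036,0.014,0.09],"yaw":-0.22},{"slide":[-0.054,0.021,0.09],"yaw":-0.33},{"slide":[-0.072,0.028,0.09],"yaw":-0.44},{"slide":[-0.09,0.035,0.09],"yaw":-0.55},{"slide":[-0.108,0.0415,0.09],"yaw":-0.65},{"slide":[-0.108,0.0415,0.09],"yaw":-0.69},{"slide":[-0.108,0.0415,0.07],"yaw":-0.69},{"slide":[-0.108,0.0415,0.07],"yaw":-0.69},{"slide":[-0.108,0.0415,0.07],"yaw":-0.69}]' 0 40
python3 - <<'E'
from workcell import *
import cv2,numpy as np
r=[cv2.resize(camera("top")["frame"][190:330,240:390],None,fx=2.6,fy=2.6),cv2.resize(camera("side")["frame"][180:320,190:340],None,fx=2.6,fy=2.6)]
cv2.imwrite("pics/a3.png",np.hstack(r)[:,:,::-1])
E
```

```text
clock: 18.15
position: [0.4377, 0.0245, 0.0831]
ee_rot: [0.834, 0.552, -0.001, 0.0]
ft_force: [0.4, 0.3, -1.0]
grip_width: 0.999
grasp_force: 0.0
```

View pics/a3.png

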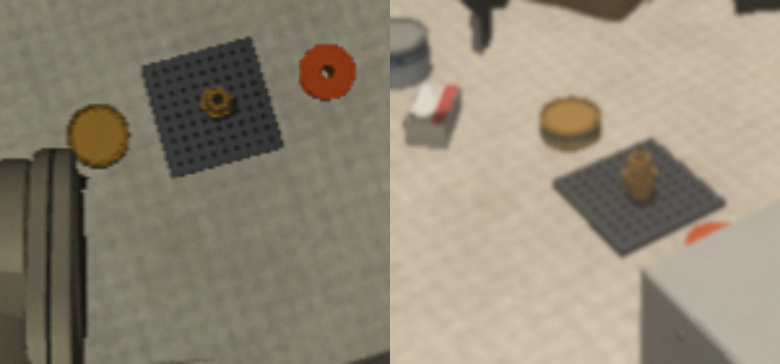

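```bash
python3 -m inch '[{"slide":[0.001,0,-0.02],"yaw":0},{"slide":[0.001,0,-0.04],"yaw":0},{"slide":[0.001,0,-0.055],"yaw":0},{"slide":[0.001,0,-0.061],"yaw":0},{"slide":[0.001,0,-0.061],"yaw":0},{"slide":[0.001,0,-0.061],"yaw":0}]' 0 30;  python3 -m inch '[{"slide":[0,0,0],"yaw":0},{"slide":[0,0,0],"yaw":0},{"slide":[0,0,0],"yaw":0},{"slide":[0,0,0],"yaw":0},{"slide":[0,0,0],"yaw":0},{"slide":[0,0,0],"yaw":0},{"slide":[0,0,0],"yaw":0},{"slide":[0,0,0],"yaw":0},{"slide":[0,0,0],"yaw":0},{"slide":[0,0,0],"yaw":0},{"slide":[0,0,0],"yaw":0},{"slide":[0,0,0],"yaw":0},{"slide":[0,0,0],"yaw":0}]' 255 30
python3 - <<'E'
from h import *
f=lambda n,x,y,ox,oy,z:at(n,ox+(x+.5)/2.6-.5,oy+(y+.5)/2.6-.5,z)[:2]
m=np.array([.5742,-.1147]);y=.288;R=np.array([[np.cos(y),np.sin(y)],[-np.sin(y),np.cos(y)]])
b=np.mean([f("top",*p,240,190,.01) for p in[(143,67),(250,38),(283,147),(175,177)]],0);print(b)
for p,z in[((98,135),.022),((217,101),.044),((327,72),.03)]: print(R@(f("top",*p,240,190,z)-m))
E
```

```text
clock: 18.75
position: [0.4397, 0.0246, 0.023]
ee_rot: [0.834, 0.551, 0.0, 0.0]
ft_force: [0.3, -0.0, -0.1]
grip_width: 0.998
grasp_force: 0.0
clock: 19.83
position: [0.4396, 0.0251, 0.0229]
ee_rot: [0.834, 0.552, 0.0, -0.0]
ft_force: [-2.6, -0.1, 8.2]
grip_width: 0.402
grasp_force: 29.9
[ 0.57420346 -0.11466484]
[0.00100464 0.1007985 ]
[-0.00066069 -0.00050945]
[ 0.00016422 -0.09844358]
```

```bash
python3 -m inch '[{"slide":[0,0,0.03],"yaw":0},{"slide":[0,0,0.06],"yaw":0},{"slide":[0,0,0.09],"yaw":0},{"slide":[0.025,-0.013,0.1],"yaw":0.08},{"slide":[0.05,-0.025,0.1],"yaw":0.16},{"slide":[0.075,-0.038,0.1],"yaw":0.24},{"slide":[0.1,-0.05,0.1],"yaw":0.32},{"slide":[0.125,-0.063,0.1],"yaw":0.4},{"slide":[0.15,-0.075,0.1],"yaw":0.48},{"slide":[0.175,-0.088,0.1],"yaw":0.56},{"slide":[0.2,-0.1,0.1],"yaw":0.64},{"slide":[0.225,-0.113,0.1],"yaw":0.688},{"slide":[0.225,-0.113,0.1],"yaw":0.688},{"slide":[0.225,-0.113,0.07],"yaw":0.688},{"slide":[0.225,-0.113,0.04],"yaw":0.688},{"slide":[0.225,-0.113,0.015],"yaw":0.688},{"slide":[0.225,-0.113,0.004],"yaw":0.688},{"slide":[0.225,-0.113,0.003],"yaw":0.688},{"slide":[0.225,-0.113,0.003],"yaw":0.688},{"slide":[0.225,-0.113,0.003],"yaw":0.688}]'
```

```text
clock: 21.5
position: [0.6648, -0.0882, 0.0263]
ee_rot: [0.599, 0.801, 0.0, 0.001]
ft_force: [-0.5, -0.0, -0.1]
grip_width: 0.4
grasp_force: 32.0
```

```bash
python3 -m inch '[{"slide":[0,0,-0.001],"yaw":0},{"slide":[0,0,-0.002],"yaw":0},{"slide":[0,0,-0.003],"yaw":0},{"slide":[0,0,-0.003],"yaw":0},{"slide":[0,0,-0.003],"yaw":0}]'
```

```text
clock: 21.92
position: [0.6643, -0.0881, 0.0224]
ee_rot: [0.599, 0.801, 0.0, 0.0]
ft_force: [0.2, 0.4, -0.9]
grip_width: 0.402
grasp_force: 32.0
```

```bash
python3 -m inch '[{"slide":[0.0005,0,-0.001],"yaw":0},{"slide":[0.0005,0,-0.001],"yaw":0},{"slide":[0.0005,0,-0.001],"yaw":0}]'
```

```text
clock: 22.17
position: [0.6647, -0.0882, 0.022]
ee_rot: [0.599, 0.801, 0.0, -0.0]
ft_force: [-3.9, 1.1, 7.6]
grip_width: 0.404
grasp_force: 33.0
```

```bash
python3 -m inch '[{"slide":[0,0,0],"yaw":0},{"slide":[0,0,0],"yaw":0},{"slide":[0,0,0],"yaw":0},{"slide":[0,0,0],"yaw":0},{"slide":[0,0,0.02],"yaw":0},{"slide":[0,0,0.05],"yaw":0},{"slide":[0,0,0.09],"yaw":0},{"slide":[0,0,0.13],"yaw":0},{"slide":[0,0,0.17],"yaw":0},{"slide":[-0.03,0.02,0.18],"yaw":0},{"slide":[-0.06,0.04,0.18],"yaw":0},{"slide":[-0.09,0.06,0.18],"yaw":0},{"slide":[-0.12,0.09,0.18],"yaw":0},{"slide":[-0.15,0.12,0.18],"yaw":0},{"slide":[-0.18,0.15,0.18],"yaw":0},{"slide":[-0.21,0.18,0.18],"yaw":0},{"slide":[-0.235,0.21,0.18],"yaw":0},{"slide":[-0.24,0.24,0.18],"yaw":0},{"slide":[-0.24,0.24,0.18],"yaw":0},{"slide":[-0.24,0.24,0.18],"yaw":0}]' 100 30
python3 - <<'E'
from workcell import *
import cv2,numpy as np
r=[cv2.resize(camera("top")["frame"][150:290,240:390],None,fx=2.6,fy=2.6),cv2.resize(camera("side")["frame"][180:320,190:340],None,fx=2.6,fy=2.6)]
cv2.imwrite("pics/a4.png",np.hstack(r)[:,:,::-1])
E
```

```text
clock: 23.83
position: [0.4244, 0.1532, 0.2015]
ee_rot: [0.598, 0.802, 0.0, -0.0]
ft_force: [0.5, -0.7, -0.2]
grip_width: 0.608
grasp_force: 0.0
```

View pics/a4.png

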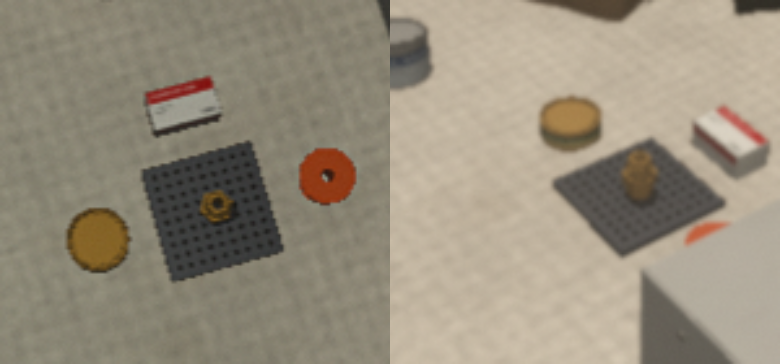

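```bash
python3 - <<'E'
from h import *
f=lambda x,y,z:at("top",240+(x+.5)/2.6-.5,150+(y+.5)/2.6-.5,z)[:2]
m=np.array([.5742,-.1147]);y=.288;R=np.array([[np.cos(y),np.sin(y)],[-np.sin(y),np.cos(y)]])
c=np.array([R@(f(*p,.029)-m) for p in[(146,93),(211,77),(220,113),(153,129)]]);print(c,c.mean(0))
E
```

```text
[[ 0.11013495  0.02870917]
 [ 0.10898376 -0.02872489]
 [ 0.07650563 -0.02714674]
 [ 0.0782018   0.03149974]] [0.09345653 0.00108432]
```

```bash
python3 -c "
from workcell import *
print(hand_in())"
```

```text
the job is handed in; nothing more can be done
None
```

The job is handed in: the fitting stands in the middle of the board, with the tin at its left edge, the reel at its right and the carton behind it. All four measured within about 2 mm of target, everything is released, and the bigger tin and spool were left alone.

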